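# Pin the spice rack's gate shut

### The arm

A 6-joint arm with a two-finger parallel gripper is mounted at the origin on a cart in front of the work surface, level with it; the furniture and walls round the work are solid. World frame = base frame: x ahead of the robot, y to its left, z up, the work surface at z = 0. Lengths are in m, angles in rad, forces in N, time in s.
With the tool pointing down it reaches from about 0.35 to 0.775 m from the base axis. Payload 7.3 kg.
Tool frame: the origin (TCP) lies on the centre line of the jaws, within the pads' length; the fingertips stand 25 mm ahead of it and the grasp point (between the pads) lies 6 mm ahead of it; z points along the fingers, y is the line along which they close (so a half turn about z gives the same grasp; the last joint's range is limited). The gripper opens to 92 mm and grips with 3 to 60 N. Pads are 19 mm wide; open, the fingers measure 130 mm over their backs; the gripper's body (75 mm by 190 mm) begins 47 mm behind the grasp point.
Start: joints at [1.026, 0.342, 1.524, -0, 1.275, -0.146], TCP at [0.204, 0.484, 0.252] pointing down, gripper open.
Joint ranges: [-2.53, 2.53], [-0.77, 2.02], [0.04, 2.7], [-1, 4.14], [0.28, 2.66], [-3.11, 3.11]. Speed limits (rad/s): [2.57, 2.57, 3.14, 3.14, 3.14, 3.14].

### API

Orientations are given as [roll, pitch, yaw] about the fixed x, y, z axes, in that order (R = Rz(yaw) Ry(pitch) Rx(roll)).
In Python, from cell import status, read_camera, camera_info, ticket, models gives the robot as it stands.
- The arm moves only by the tool send_rows, never from a script. Its argument "plan" is a list of rows, each an object with "offset": the shift along the tool's x, y, z in mm, a list of three; "yaw": the turn about the tool's z in rad. In form: [{"offset": [dx, dy, dz], "yaw": yaw}, ...]. A call has 1 to 20 rows; each row shifts and turns the commanded pose from where the row before left it, along the tool's axes as they then stand; what a row does not reach is not made up. A row lasts 1/10 s, in which the tool goes at most 50 mm and 8.59 degrees, less where a joint would pass 70% of its speed; a pose out of reach is approached as far as the arm can. A call is refused whole if a number of a shift passes 50 or a number of a turn 0.15, either way. A call with a gripper value outside its range is refused whole. "hand" is the closure, from 0 (fully open) to 1 (shut), set as the call begins (left out, the last holds). The fingers move at their own pace and stop on an object; "squeeze" is the grip in N (left out, the last holds). Time passes only in rows, so rows that do not move let the fingers close. It gives the time, the measured TCP pose, the force, the opening and the grip force at its end, in the units of the state.
- status.observe(): the state, without advancing time (a new reading comes with each control period).
- read_camera(name): name is "scene" or "top"; returns the picture (400x640x3 uint8, red, green, blue); there is no depth.
- camera_info(name): a dict with "vfov" (degrees; the focal length in pixels is half the picture's height over the tangent of half this angle, whatever the lens; pixels are square), "cx", "cy" (the principal point, pixels), "origin" and "attitude" of the camera in the world. Camera axes: x right, y down, z forward; pixel columns grow to the right and rows downward; lengths in m; the calibration is good to about 2 mm. A picture is of the moment at which its call begins. camera_info takes no time and is no camera call.
- ticket.hand_in(): hands the job in; it is judged then, once.
Trained networks look in the newest picture that a camera, given by its name, has taken for a name from the list of things; names that differ only in an ending like _2 or _b are one class to them, and where a whole thing is asked for, a point or a joint stands for the part that bears it (a point fixed in the world has none). Each returns a list of dicts, best first, with "conf" (0 to 1); they miss things now and then, are a little off and sometimes report something else, mostly with a low value. They report only what shows in the picture. A call takes as long as a camera call. They do not tell look-alikes from the thing itself.
- models.regions_of(camera, label): "mask" (400x640 bool, what is visible of it) and "extent" ([left, top, right, bottom] in pixels, round what is visible of it).
The state is a dict: "time": time; "qpos": joint angles; "qvel": joint speeds; "joint_efforts": joint torques, N m; "tool_pos": TCP position; "tool_rot": TCP orientation; "contact_force": force on the tool from outside, world axes, zero at the start; "torque": the same for the moment, N m; "opening": finger opening in m; "grip_force": force on a finger pad.
Only numpy, scipy, OpenCV 4.12 (cv2) and the standard library are available. Lean on these libraries where they do the work, as an engineer would, in place of code of your own. Each camera call takes 0.05 s, during which the arm holds its last target. There are 200 camera calls.

### The job

The front gate of the spice rack stands open. Swing it shut until it stops, so that the ring on its end lies over the ring on the rack, then take the long pin (the one that stands higher) from the wooden block and drop it down through both rings until its collar rests on the upper ring. Let go, and leave the short pin in the block.

Things in the scene. Friction and masses are not known exactly. Their poses are not given: they have to be found in the camera images.
- gate (a joint): Angle of the gate, rad: 0 is shut (hard stop, rings in line), growing as the free end swings forward away from the jars, up to 1.1; starts 0.4 to 0.75 open. Light friction keeps it where it is left. The gate is a steel bar 10 mm thick, from 50 to 70 mm above the worktop, running from an upright hinge to the ring on its free end.
- gate_hinge (a point): Point on the gate's upright hinge axis, 70 mm above the worktop, at the left front corner of the dark wooden spice rack (base board 150 x 290 x 8 mm, fixed to the worktop); the hinge post's top is 4 mm higher. The shut gate runs from here along the rack's front; behind it, in the rack, stand three fixed spice jars, up to 113 mm above the worktop.
- gate_eye (a point): Centre of the top of the steel ring on the gate's free end, 230 mm from the hinge axis, moving with the gate. Ring: outer diameter 44 mm, hole 26 mm, from 53 to 70 mm above the worktop.
- lug_hole (a point): Centre of the top of the steel ring fixed to the rack, 230 mm from the hinge axis: outer diameter 44 mm, hole 26 mm, from 36 to 50 mm above the worktop. With the gate shut the gate's ring lies straight above it, 3 mm clear. Only the base board (top at 8 mm) is below it.
- pin_knob (a point): Centre of the grip of the loose long steel pin that stands in the block, higher than the other. Grip: upright cylinder, 22 mm diameter, 28 mm tall; below it a collar 36 mm wide, 4 mm thick, then a shank 12 mm in diameter, 55 mm long, with a tapered tip. The point is 18 mm above the collar's underside and 73 mm above the tip; z is the pin's axis, up. 60 g. Lift it 30 mm to clear its hole.
- spare_knob (a point): Centre of the grip of the short spare pin: same grip and collar, shank only 20 mm long. It is not wanted. It stands with its collar on the fixed wooden block (60 x 130 x 35 mm), which has two holes, 80 mm apart along its length, 15 mm wide, 30 mm deep, one for each pin: the line between the pins runs along the block.
There are look-alikes about, which are no part of the job. Leave any blue look-alike of the part that bears pin_knob alone.

How it is judged:
By the outcome, as a careful person would: the job done as asked, in the order asked, and still so for the second after the job is handed in, with the robot touching nothing.
It also fails if it takes over 64 s, if anything falls off the work surface, if the arm or the gripper's body presses on something with over 40 N, if the wrist force passes 120 N, or if a joint passes its speed limit or range.

## Working session

There is one attempt and no reset: what is moved stays moved. The work goes in short steps, Python scripts to look and compute and a tool call to move; the robot and the scene stay as the last step left them, time stands still between calls to the robot, and variables do not carry over. Pictures are saved under pics/ and viewed, at most 10 in all, crops included, and the job is handed in when it is done.

Besides the shell and the picture viewer there is one more tool, called after "Call:" as a command line: name --argument value ..., lists and objects as JSON in quotes. send_rows: Moves the arm, as the interface text tells. Its arguments: {"type":"object","properties":{"plan":{"type":"array"},"hand":{"type":"number"},"squeeze":{"type":"number"}},"required":["plan"]}

```bash
mkdir -p pics
cat > h.py <<'E'
import numpy as np,cv2
from cell import status, read_camera, camera_info, ticket, models
E
python3 - <<'E'
from h import *
for n in("scene","top"):
    im=read_camera(n); cv2.imwrite(f"pics/{n}0.png",im[:,:,::-1]); print(n,camera_info(n))
    for l in("gate","gate_hinge","gate_eye","lug_hole","pin_knob","spare_knob"):
        try:
            for r in models.regions_of(n,l): print(l,round(r["conf"],2),r["extent"])
        except Exception as e: print(l,e)
print(status.observe())
E
```

```text
scene {'vfov': 43.31074903879632, 'cx': 318.0681100942769, 'cy': 204.61478747990947, 'origin': array([-0.22347247,  0.76834981,  0.53003641]), 'attitude': array([-1.98113267,  0.0165387 , -2.34476742])}
gate 0.71 [324.6, 176.6, 413.8, 195.2]
gate 0.28 [303.3, 153.4, 410.9, 220.4]
gate_hinge 0.81 [301.9, 152.5, 410.8, 219.5]
gate_eye 0.74 [326.2, 173.8, 411.3, 200.5]
lug_hole 0.6 [301.6, 155.5, 413.8, 219.1]
pin_knob 0.95 [215.7, 269.0, 240.5, 317.3]
pin_knob 0.75 [260.0, 270.2, 279.3, 319.2]
pin_knob 0.57 [247.5, 238.2, 262.7, 268.6]
spare_knob 0.52 [293.1, 250.9, 299.5, 264.1]
top {'vfov': 54.46635459839524, 'cx': 315.81913707971125, 'cy': 198.83054405672507, 'origin': array([0.37714034, 0.06164498, 0.98625734]), 'attitude': array([-2.98977887e+00,  2.61596629e-03, -1.54627623e+00])}
gate 0.64 [359.0, 162.6, 460.3, 215.1]
gate 0.58 [220.8, 211.3, 233.3, 223.9]
gate_hinge 0.57 [350.0, 118.5, 465.6, 215.0]
gate_eye 0.57 [356.7, 164.9, 457.6, 214.5]
lug_hole 0.9 [351.3, 116.3, 466.1, 214.5]
pin_knob 0.75 [219.6, 209.3, 234.4, 223.1]
pin_knob 0.7 [198.1, 255.3, 216.7, 267.2]
pin_knob 0.63 [179.5, 228.1, 200.0, 242.8]
spare_knob 0.68 [255.0, 221.1, 268.3, 232.0]
{'time': 0.7, 'qpos': array([ 1.02597244e+00,  3.41970073e-01,  1.52412069e+00,  1.65811709e-05,
        1.27540230e+00, -1.45980958e-01]), 'qvel': array([ 0.0012671 ,  0.00095092,  0.00138042, -0.00158986,  0.00135853,
        0.00112349]), 'joint_efforts': array([-2.69321954e-04, -4.31010532e+01, -2.44454169e+01,  7.18491641e-02,
        4.80946619e-02, -3.95417305e-05]), 'tool_pos': array([0.2038544 , 0.48381334, 0.25174882]), 'tool_rot': array([ 3.14149181e+00, -1.20784577e-06,  2.74274490e+00]), 'contact_force': array([0.60206272, 0.94342298, 0.24521703]), 'torque': array([-0.01016801,  0.0063345 ,  0.00850653]), 'grip_force': 0.0, 'opening': 0.0919727953165298}
```

View pics/scene0.png

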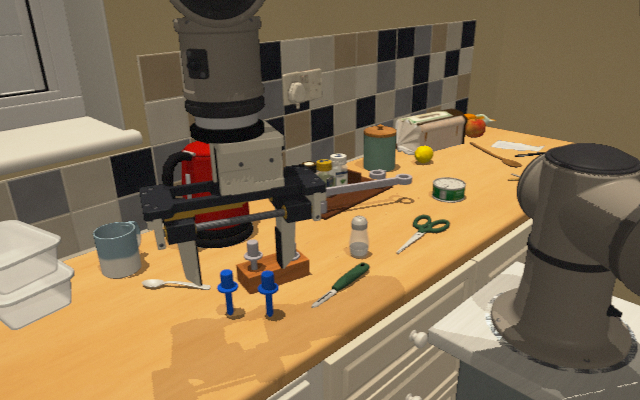

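View pics/top0.png

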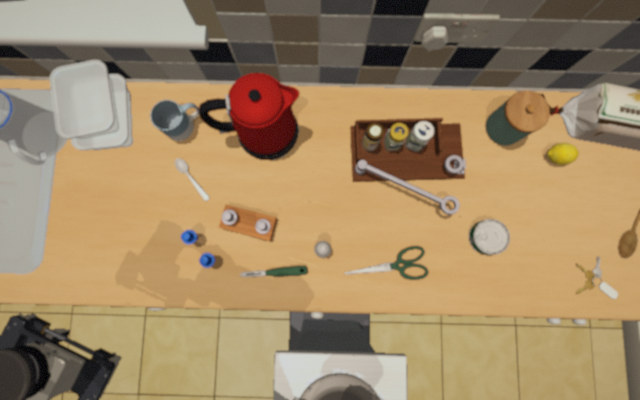

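The scene picture shows two blue pins standing free at (228,290) and (268,290), which are look-alikes. The block is at (273,270), with a taller steel pin at (253,250) and another at (295,257) partly hidden by a finger. In the top picture the block's pins are at (230,216) and (263,227), the hinge at (362,167), the gate's ring at (449,205) and the lug at (455,164). I'll enlarge both views to confirm.

Run:
```python
import cv2,numpy as np
s=cv2.imread("pics/scene0.png");t=cv2.imread("pics/top0.png")
a=cv2.resize(s[230:320,205:315],(704,576),interpolation=cv2.INTER_CUBIC)
cv2.imwrite("pics/c1.png",a)
b=cv2.resize(t[190:275,170:300],(780,510),interpolation=cv2.INTER_CUBIC);cv2.imwrite("pics/c2.png",b)
c=cv2.resize(t[145:225,345:475],(780,480),interpolation=cv2.INTER_CUBIC);cv2.imwrite("pics/c3.png",c)
```

```text
(no output)
```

View pics/c1.png

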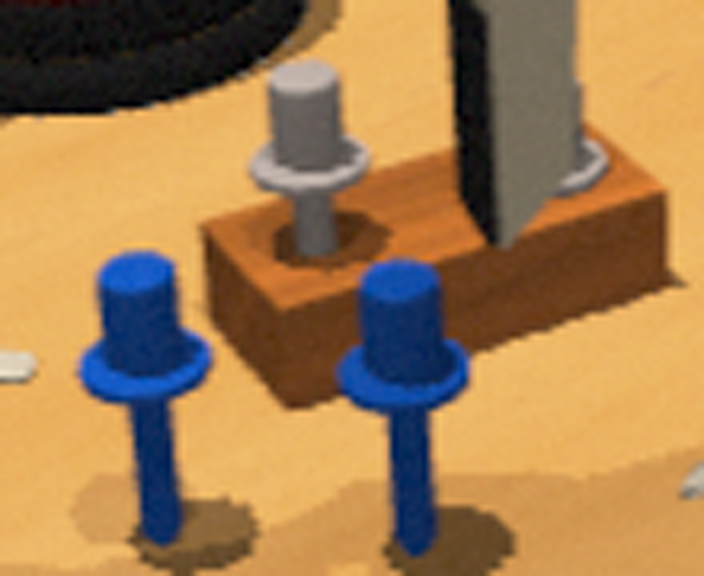

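View pics/c2.png

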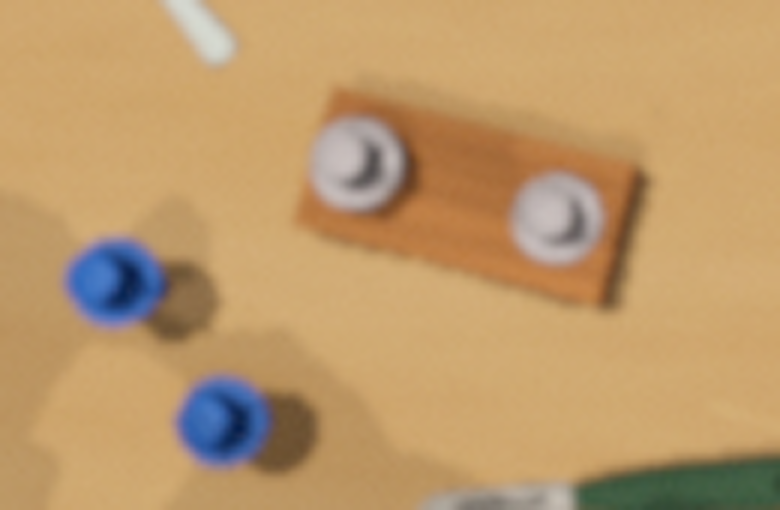

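View pics/c3.png

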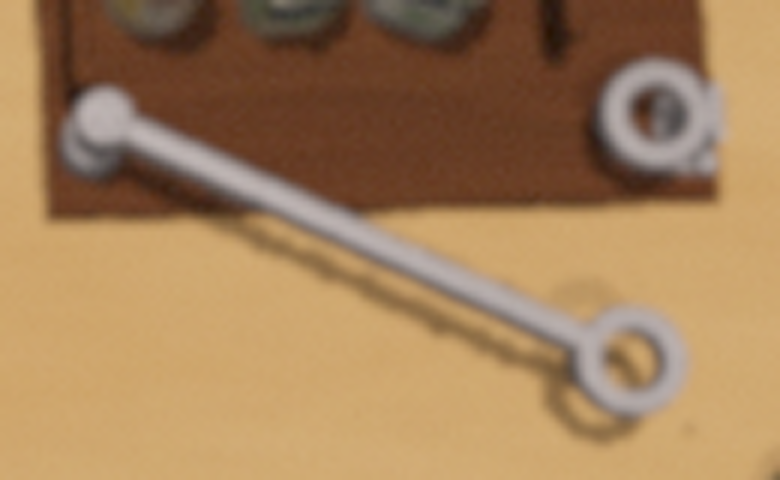

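The long pin is the grey one whose shank shows under the collar, at scene (253,250) and top (229,216). The short pin's collar sits on the block at top (263,226). The blue pins at top (188,237) and (207,260) are look-alikes. In the top view the hinge is at (362,163), the gate ring at (450,205) and the lug at (454,164).

```bash
cat >> h.py <<'E'
from scipy.spatial.transform import Rotation as R
def ray(n,p):
    i=camera_info(n); f=200/np.tan(np.radians(i["vfov"]/2))
    d=R.from_euler("xyz",i["attitude"]).apply([(p[0]-i["cx"])/f,(p[1]-i["cy"])/f,1]); return i["origin"],d/np.linalg.norm(d)
def at(n,p,z):
    o,d=ray(n,p); return o+d*(z-o[2])/d[2]
def tri(p,q):
    (a,d),(b,e)=ray("scene",p),ray("top",q)
    s=np.linalg.lstsq(np.c_[d,-e],b-a,rcond=None)[0]; P,Q=a+s[0]*d,b+s[1]*e
    return (P+Q)/2,np.linalg.norm(P-Q)
def proj(n,X):
    i=camera_info(n); f=200/np.tan(np.radians(i["vfov"]/2))
    c=R.from_euler("xyz",i["attitude"]).inv().apply(np.array(X)-i["origin"]); return c[0]/c[2]*f+i["cx"],c[1]/c[2]*f+i["cy"]
E
python3 - <<'E'
from h import *
np.set_printoptions(precision=4,suppress=True)
print("long grip top",tri((252.3,241.2),(227,215.9)),at("top",(227,215.9),.092))
print("long collar",tri((253,255),(229.4,216.9)),at("top",(229.4,216.9),.064))
sp=at("top",(262.5,225.5),.039+.028); sc=at("top",(262.3,226),.039); L=at("top",(229.4,216.9),.064);print("spare",sp,sc,"d",np.linalg.norm(L[:2]-sc[:2]))
h=at("top",(361.9,163.4),.074);g=at("top",(449.9,204.8),.07);l=at("top",(454.2,163.7),.05)
print("h,g,l",h,g,l,np.linalg.norm((h-g)[:2]),np.linalg.norm((h-l)[:2]))
u=(g-h)[:2];v=(l-h)[:2];print("ang",np.arctan2(u[1],u[0])-np.arctan2(v[1],v[0]))
for X in(h,g,l,L,status.observe()["tool_pos"]):print(proj("scene",X))
print(R.from_euler("xyz",status.observe()["tool_rot"]).as_matrix())
E
```

```text
long grip top (array([0.4697, 0.2729, 0.0905]), np.float64(0.0018324313605836003)) [0.469  0.2718 0.092 ]
long collar (array([0.4703, 0.2737, 0.0611]), np.float64(0.00123443043116455)) [0.4696 0.2725 0.064 ]
spare [0.4507 0.1922 0.067 ] [0.4517 0.1966 0.039 ] d 0.07797167858048977
h,g,l [ 0.6056 -0.0413  0.074 ] [ 0.5106 -0.2516  0.07  ] [ 0.6162 -0.2718  0.05  ] 0.23068244070172833 0.23072787696941646
ang -0.4707948197041376
(np.float64(320.94792290023946), np.float64(186.74493834681118))
(np.float64(403.6902936941631), np.float64(175.82402533785276))
(np.float64(377.05077658833926), np.float64(171.75128558201231))
(np.float64(253.92728808782516), np.float64(253.6154306831828))
(np.float64(238.59831017102618), np.float64(253.16567441809755))
[[-0.9215  0.3884  0.    ]
 [ 0.3884  0.9215  0.0001]
 [ 0.      0.0001 -1.    ]]
```

Run:
```python
import cv2
s=cv2.imread("pics/scene0.png")
cv2.imwrite("pics/c4.png",cv2.resize(s[145:225,300:420],(780,520),interpolation=cv2.INTER_CUBIC))
```

```text
(no output)
```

View pics/c4.png

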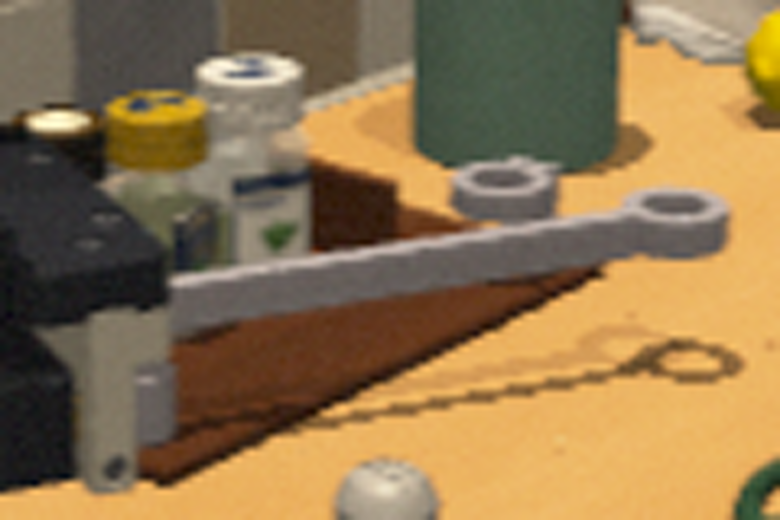

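The scene crop shows the gate ring at (404,177) and the lug at (377,173). Both are within 1 px of where the top-view points project, so the heights hold. I'll close the fingers, turn the tool square to the world and go in front of the gate.

Call:
send_rows --plan '[{"offset": [0, 0, 0], "yaw": -0.133}, {"offset": [0, 0, 0], "yaw": -0.133}, {"offset": [0, 0, 0], "yaw": -0.133}, {"offset": [-20, 0, 0], "yaw": 0}, {"offset": [-25, 0, 0], "yaw": 0}, {"offset": [-25, 0, 0], "yaw": 0}, {"offset": [-25, 0, 0], "yaw": 0}, {"offset": [-25, 0, 0], "yaw": 0}, {"offset": [-25, 0, 0], "yaw": 0}, {"offset": [-25, 0, 0], "yaw": 0}, {"offset": [-25, 0, 0], "yaw": 0}, {"offset": [-25, 0, 0], "yaw": 0}, {"offset": [-20, 0, 0], "yaw": 0}, {"offset": [0, 0, 0], "yaw": 0}]' --hand 1 --squeeze 20

```text
time: 2.1
tool_pos: [0.4461, 0.4832, 0.2509]
tool_rot: [-3.141, 0.0, 3.139]
contact_force: [-0.3, -0.2, -0.3]
opening: 0.0008
grip_force: 0.0
```

Call:
send_rows --plan '[{"offset": [0, -20, 0], "yaw": 0}, {"offset": [0, -38, 0], "yaw": 0}, {"offset": [0, -38, 0], "yaw": 0}, {"offset": [0, -38, 0], "yaw": 0}, {"offset": [0, -38, 0], "yaw": 0}, {"offset": [0, -38, 0], "yaw": 0}, {"offset": [0, -38, 0], "yaw": 0}, {"offset": [0, -38, 0], "yaw": 0}, {"offset": [0, -38, 0], "yaw": 0}, {"offset": [0, -38, 0], "yaw": 0}, {"offset": [0, -38, 0], "yaw": 0}, {"offset": [0, -38, 0], "yaw": 0}, {"offset": [0, -38, 0], "yaw": 0}, {"offset": [0, -38, 0], "yaw": 0}, {"offset": [0, -38, 0], "yaw": 0}, {"offset": [0, -38, 0], "yaw": 0}, {"offset": [0, -38, 0], "yaw": 0}, {"offset": [0, -38, 0], "yaw": 0}, {"offset": [0, -18, 0], "yaw": 0}, {"offset": [0, 0, 0], "yaw": 0}]'

```text
time: 4.1
tool_pos: [0.4436, -0.2015, 0.2516]
tool_rot: [-3.141, 0.0, 3.139]
contact_force: [0.3, 0.5, -0.1]
opening: 0.0002
grip_force: 0.0
```

Call:
send_rows --plan '[{"offset": [0, 0, 20], "yaw": 0}, {"offset": [0, 0, 30], "yaw": 0}, {"offset": [0, 0, 30], "yaw": 0}, {"offset": [0, 0, 30], "yaw": 0}, {"offset": [0, 0, 30], "yaw": 0}, {"offset": [0, 0, 20], "yaw": 0}, {"offset": [0, 0, 12], "yaw": 0}, {"offset": [0, 0, 0], "yaw": 0}, {"offset": [-20, 0, 0], "yaw": 0}, {"offset": [-20, 0, 0], "yaw": 0}, {"offset": [-15, 0, 0], "yaw": 0}, {"offset": [-10, 0, 0], "yaw": 0}, {"offset": [-10, 0, 0], "yaw": 0}, {"offset": [-10, 0, 0], "yaw": 0}, {"offset": [-10, 0, 0], "yaw": 0}, {"offset": [-10, 0, 0], "yaw": 0}, {"offset": [-10, 0, 0], "yaw": 0}, {"offset": [-10, 0, 0], "yaw": 0}, {"offset": [-10, 0, 0], "yaw": 0}]'

```text
time: 6.0
tool_pos: [0.5798, -0.2002, 0.0796]
tool_rot: [3.141, -0.0, -3.141]
contact_force: [-1.2, -0.7, -0.2]
opening: 0.0004
grip_force: 0.3
```

Call:
send_rows --plan '[{"offset": [-5, 0, 0], "yaw": 0}, {"offset": [-4, 0, 0], "yaw": 0}, {"offset": [-2, 0, 0], "yaw": 0}, {"offset": [-2, 0, 0], "yaw": 0}, {"offset": [0, 0, 0], "yaw": 0}]'

```text
time: 6.5
tool_pos: [0.5921, -0.2001, 0.0797]
tool_rot: [3.141, 0.0, -3.141]
contact_force: [0.8, 0.1, -0.1]
opening: 0.0008
grip_force: 0.0
```

Call:
send_rows --plan '[{"offset": [-2, 0, 0], "yaw": 0}, {"offset": [-2, 0, 0], "yaw": 0}, {"offset": [-1, 0, 0], "yaw": 0}, {"offset": [0, 0, 0], "yaw": 0}]'

```text
time: 6.9
tool_pos: [0.5964, -0.2, 0.0796]
tool_rot: [3.141, -0.002, -3.141]
contact_force: [-4.6, -0.7, 2.8]
opening: 0.0001
grip_force: 2.1
```

Call:
send_rows --plan '[{"offset": [-1, 0, 0], "yaw": 0}, {"offset": [-1, 0, 0], "yaw": 0}, {"offset": [0, 0, 0], "yaw": 0}]'

```text
time: 7.2
tool_pos: [0.5966, -0.2, 0.0796]
tool_rot: [3.141, -0.006, -3.141]
contact_force: [-11.5, -0.3, 6.7]
opening: 0.0002
grip_force: 5.7
```

The gate is on its stop: the tool stopped moving and the force rose to 11 N. I'll back off, rise, go above the long pin and half open the fingers so they clear the short pin.

Call:
send_rows --plan '[{"offset": [5, 0, 0], "yaw": 0}, {"offset": [15, 0, 0], "yaw": 0}, {"offset": [25, 0, 0], "yaw": 0}, {"offset": [15, 0, -10], "yaw": 0}, {"offset": [10, 0, -30], "yaw": 0}, {"offset": [10, 0, -30], "yaw": 0}, {"offset": [10, 20, -30], "yaw": 0}, {"offset": [10, 40, -20], "yaw": 0}, {"offset": [10, 40, 0], "yaw": 0}, {"offset": [10, 40, 0], "yaw": 0}, {"offset": [5, 40, 0], "yaw": 0}, {"offset": [5, 40, 0], "yaw": 0}, {"offset": [0, 40, 0], "yaw": 0}, {"offset": [0, 40, 0], "yaw": 0}, {"offset": [0, 40, 0], "yaw": 0}, {"offset": [0, 40, 0], "yaw": 0}, {"offset": [0, 40, 0], "yaw": 0}, {"offset": [0, 35, 0], "yaw": 0}, {"offset": [0, 17, 0], "yaw": 0}, {"offset": [0, 0, 0], "yaw": 0}]' --hand 0.5

```text
time: 9.2
tool_pos: [0.4689, 0.2738, 0.1997]
tool_rot: [3.141, 0.001, -3.139]
contact_force: [0.5, -0.7, 0.3]
opening: 0.0458
grip_force: 0.0
```

Run:
```python
from h import *
im=read_camera("top");s=read_camera("scene")
a=cv2.resize(im[145:225,345:475],(780,480),interpolation=cv2.INTER_CUBIC)
cv2.imwrite("pics/d1.png",a[:,:,::-1])
b=cv2.resize(s[145:225,300:420],(780,520),interpolation=cv2.INTER_CUBIC)
cv2.imwrite("pics/d2.png",b[:,:,::-1])
```

```text
(no output)
```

View pics/d1.png

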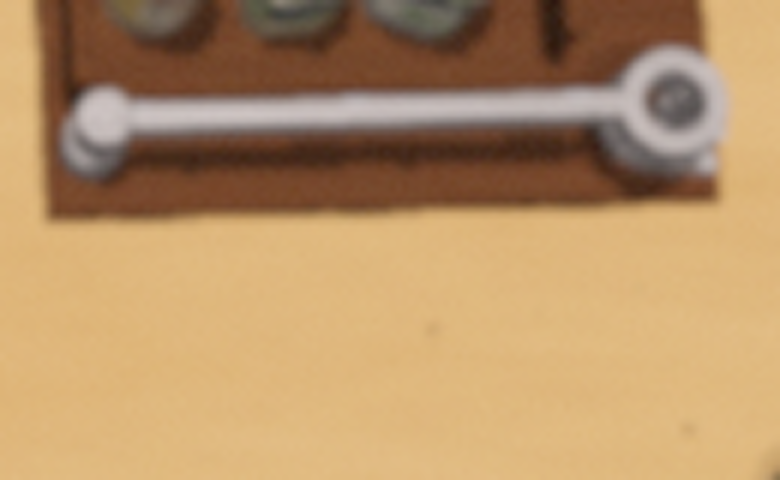

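The gate is shut: its ring is at top pixel (457,161), over the lug. Next I go down on the pin and grip it.

Run:
```python
from h import *
g=at("top",(456.9,161.4),.07);l=at("top",(454.2,163.7),.05);print(g,l,proj("scene",l))
```

```text
[ 0.61700267 -0.27139322  0.07      ] [ 0.61624256 -0.27182764  0.05      ] (np.float64(377.05077658833926), np.float64(171.75128558201231))
```

Call:
send_rows --plan '[{"offset": [0, -1, 20], "yaw": 0}, {"offset": [0, 0, 25], "yaw": 0}, {"offset": [0, 0, 25], "yaw": 0}, {"offset": [0, 0, 20], "yaw": 0}, {"offset": [0, 0, 12], "yaw": 0}, {"offset": [0, 0, 6], "yaw": 0}, {"offset": [0, 0, 0], "yaw": 0}, {"offset": [0, 0, 0], "yaw": 0}]'

```text
time: 10.1
tool_pos: [0.4695, 0.2708, 0.0926]
tool_rot: [3.141, 0.001, 3.141]
contact_force: [0.7, 0.3, 0.2]
opening: 0.0459
grip_force: 0.0
```

Call:
send_rows --plan '[{"offset": [0, 0, 0], "yaw": 0}, {"offset": [0, 0, 0], "yaw": 0}, {"offset": [0, 0, 0], "yaw": 0}, {"offset": [0, 0, 0], "yaw": 0}, {"offset": [0, 0, 0], "yaw": 0}, {"offset": [0, 0, 0], "yaw": 0}]' --hand 1 --squeeze 25

```text
time: 10.7
tool_pos: [0.4691, 0.2713, 0.092]
tool_rot: [3.141, 0.001, -3.141]
contact_force: [0.0, 2.6, 2.1]
opening: 0.0214
grip_force: 25.0
```

Call:
send_rows --plan '[{"offset": [0, 0, -10], "yaw": 0}, {"offset": [0, 0, -15], "yaw": 0}, {"offset": [0, 0, -25], "yaw": 0}, {"offset": [0, 0, -30], "yaw": 0}, {"offset": [0, 0, -30], "yaw": 0}, {"offset": [0, 0, -20], "yaw": 0}, {"offset": [0, 0, 0], "yaw": 0}, {"offset": [0, 0, 0], "yaw": 0}]'

```text
time: 11.5
tool_pos: [0.4686, 0.2705, 0.2216]
tool_rot: [-3.141, -0.0, -3.141]
contact_force: [-0.2, 0.4, -1.4]
opening: 0.0211
grip_force: 25.0
```

Call:
send_rows --plan '[{"offset": [0, -15, 0], "yaw": 0}, {"offset": [0, -30, 0], "yaw": 0}, {"offset": [0, -35, 0], "yaw": 0}, {"offset": [0, -35, 0], "yaw": 0}, {"offset": [0, -35, 0], "yaw": 0}, {"offset": [0, -35, 0], "yaw": 0}, {"offset": [0, -35, 0], "yaw": 0}, {"offset": [0, -35, 0], "yaw": 0}, {"offset": [0, -35, 0], "yaw": 0}, {"offset": [0, -35, 0], "yaw": 0}, {"offset": [-10, -35, 0], "yaw": 0}, {"offset": [-20, -35, 0], "yaw": 0}, {"offset": [-20, -35, 0], "yaw": 0}, {"offset": [-20, -35, 0], "yaw": 0}, {"offset": [-20, -35, 0], "yaw": 0}, {"offset": [-20, -28, 0], "yaw": 0}, {"offset": [-20, -15, 0], "yaw": 0}, {"offset": [-17, 0, 0], "yaw": 0}, {"offset": [0, 0, 0], "yaw": 0}, {"offset": [0, 0, 0], "yaw": 0}]'

```text
time: 13.5
tool_pos: [0.6147, -0.2722, 0.22]
tool_rot: [3.14, -0.003, -3.141]
contact_force: [-0.2, -0.4, -0.2]
opening: 0.0212
grip_force: 25.0
```

Run:
```python
from h import *
st=status.observe();print(st["tool_pos"],st["opening"],st["grip_force"])
im=read_camera("top");s=read_camera("scene")
P=st["tool_pos"]-[0,0,.032]; print("pred collar",proj("scene",P),"tip",proj("scene",P-[0,0,.055]),"eye",proj("scene",(.6166,-.2716,.07)))
b=cv2.resize(s[105:215,310:450],(763,600),interpolation=cv2.INTER_CUBIC)
cv2.imwrite("pics/e.png",b[:,:,::-1])
```

```text
[ 0.61471232 -0.27224461  0.21996601] 0.02118704073632233 24.999409310985357
pred collar (np.float64(379.1434203599194), np.float64(123.37928352113961)) tip (np.float64(378.5017301849592), np.float64(143.16384502525776)) eye (np.float64(377.11556981586443), np.float64(164.9564500491042))
```

View pics/e.png

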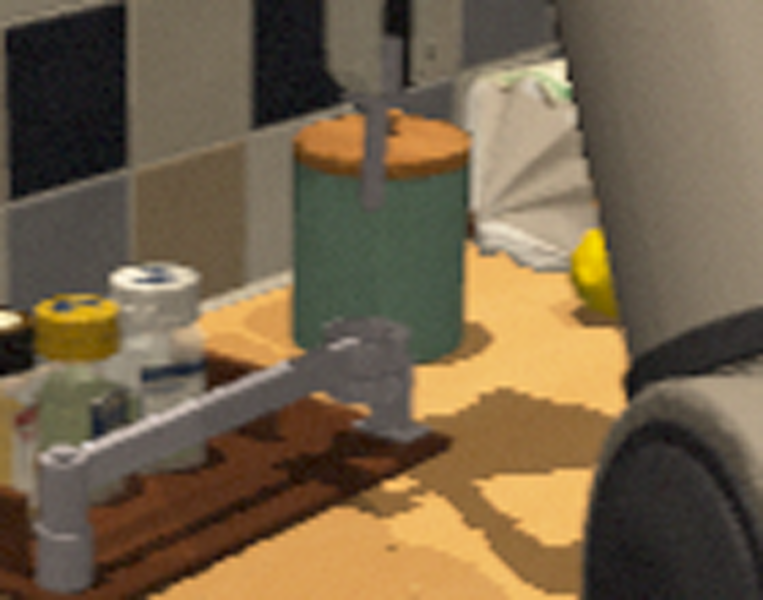

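The picture shows the pin held upright. Its tip is at (378,143), where I predicted it, and the gate ring is below it at (377,165). I'll shift 2 mm in x and go down.

Call:
send_rows --plan '[{"offset": [-2, 0, 10], "yaw": 0}, {"offset": [0, 0, 20], "yaw": 0}, {"offset": [0, 0, 15], "yaw": 0}, {"offset": [0, 0, 10], "yaw": 0}, {"offset": [0, 0, 7], "yaw": 0}, {"offset": [0, 0, 7], "yaw": 0}, {"offset": [0, 0, 0], "yaw": 0}]'

```text
time: 14.3
tool_pos: [0.6177, -0.2719, 0.1519]
tool_rot: [3.141, -0.001, -3.141]
contact_force: [0.5, 0.6, -0.1]
opening: 0.0211
grip_force: 25.0
```

Call:
send_rows --plan '[{"offset": [0, 0, 6], "yaw": 0}, {"offset": [0, 0, 6], "yaw": 0}, {"offset": [0, 0, 6], "yaw": 0}, {"offset": [0, 0, 0], "yaw": 0}]'

```text
time: 14.7
tool_pos: [0.6175, -0.2718, 0.1335]
tool_rot: [3.14, -0.002, -3.141]
contact_force: [-0.8, 0.5, -0.7]
opening: 0.0213
grip_force: 25.0
```

Call:
send_rows --plan '[{"offset": [0, 0, 6], "yaw": 0}, {"offset": [0, 0, 6], "yaw": 0}, {"offset": [0, 0, 6], "yaw": 0}, {"offset": [0, 0, 5], "yaw": 0}, {"offset": [0, 0, 4], "yaw": 0}, {"offset": [0, 0, 0], "yaw": 0}]'

```text
time: 15.3
tool_pos: [0.6177, -0.2719, 0.1068]
tool_rot: [3.141, -0.001, -3.141]
contact_force: [0.6, 0.2, -0.1]
opening: 0.0212
grip_force: 25.0
```

Call:
send_rows --plan '[{"offset": [0, 0, 1], "yaw": 0}, {"offset": [0, 0, 1], "yaw": 0}, {"offset": [0, 0, 1], "yaw": 0}, {"offset": [0, 0, 0], "yaw": 0}]'

```text
time: 15.7
tool_pos: [0.618, -0.2721, 0.1047]
tool_rot: [3.142, 0.0, -3.141]
contact_force: [-0.2, 0.5, -1.3]
opening: 0.0214
grip_force: 25.0
```

Call:
send_rows --plan '[{"offset": [0, 0, 0], "yaw": 0}, {"offset": [0, 0, 0], "yaw": 0}, {"offset": [0, 0, 0], "yaw": 0}, {"offset": [0, 0, 0], "yaw": 0}, {"offset": [0, 0, 0], "yaw": 0}, {"offset": [0, 0, 0], "yaw": 0}]' --hand 0.5

```text
time: 16.3
tool_pos: [0.618, -0.2721, 0.1047]
tool_rot: [3.142, 0.0, -3.141]
contact_force: [-0.4, 0.0, -0.5]
opening: 0.046
grip_force: 0.0
```

Call:
send_rows --plan '[{"offset": [0, 0, -5], "yaw": 0}, {"offset": [0, 0, -15], "yaw": 0}, {"offset": [0, 0, -25], "yaw": 0}, {"offset": [0, 0, -25], "yaw": 0}, {"offset": [0, 0, -25], "yaw": 0}, {"offset": [20, 0, -10], "yaw": 0}, {"offset": [30, 20, 0], "yaw": 0}, {"offset": [30, 30, 0], "yaw": 0}, {"offset": [30, 30, 0], "yaw": 0}, {"offset": [20, 30, 0], "yaw": 0}, {"offset": [20, 30, 0], "yaw": 0}, {"offset": [0, 30, 0], "yaw": 0}, {"offset": [0, 30, 0], "yaw": 0}, {"offset": [0, 30, 0], "yaw": 0}, {"offset": [0, 30, 0], "yaw": 0}, {"offset": [0, 30, 0], "yaw": 0}, {"offset": [0, 30, 0], "yaw": 0}, {"offset": [0, 0, 0], "yaw": 0}]'

```text
time: 18.1
tool_pos: [0.468, 0.0506, 0.2111]
tool_rot: [3.141, 0.002, -3.138]
contact_force: [-0.3, -0.6, 0.7]
opening: 0.046
grip_force: 0.0
```

Run:
```python
from h import *
im=read_camera("top");s=read_camera("scene")
a=cv2.resize(im[130:220,340:480],(700,450),interpolation=cv2.INTER_CUBIC)
b=cv2.resize(s[130:215,340:430],(600,567),interpolation=cv2.INTER_CUBIC)
c=np.zeros((600,800,3),np.uint8);c[:283,:440]=cv2.resize(a,(440,283));c[290:,:]=0
c[:,441:]=cv2.resize(s[140:215,352:397],(359,600),interpolation=cv2.INTER_CUBIC)
c[300:583,:440]=cv2.resize(im[185:265,165:289],(440,283),interpolation=cv2.INTER_CUBIC)
cv2.imwrite("pics/f.png",c[:,:,::-1]);print(status.observe()["tool_pos"])
```

```text
[0.46820928 0.0481653  0.21077014]
```

View pics/f.png

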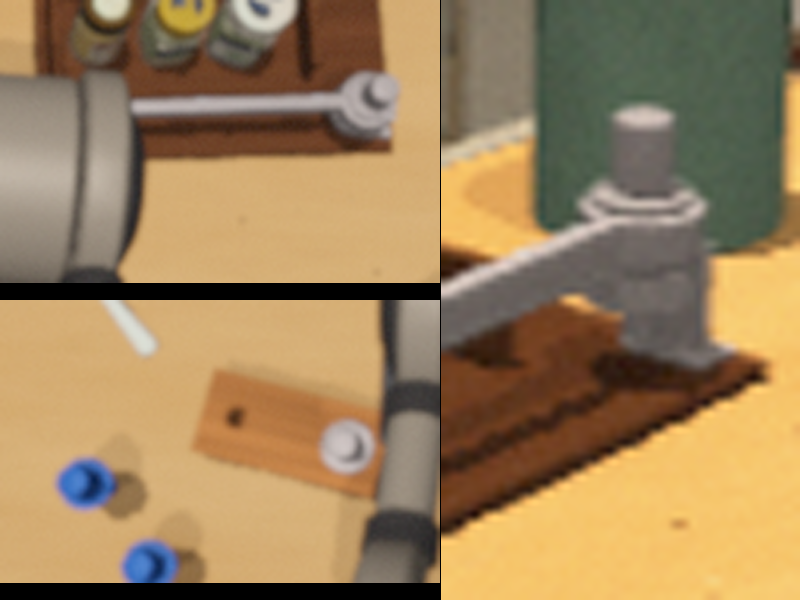

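The pin stands in the shut gate with its collar flat on the upper ring (scene about (377,165)). The short pin is still in the block, both blue pins are untouched, and the arm is clear.

```bash
python3 -c "
from cell import ticket
print(ticket.hand_in())"
```

```text
the job is handed in; nothing more can be done
None
```

The gate is shut and the long pin is dropped through both rings with its collar on the upper ring; the short pin is still in the block, and I handed the job in at about 18 s on the robot's clock (no verdict was returned).

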